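# Plug the locating pin and present the leg flange above it

### The arm

A 6-joint arm with a two-finger parallel gripper is mounted at the origin on the work surface. World frame = base frame: x ahead of the robot, y to its left, z up, the work surface at z = 0. Lengths are in mm, angles in rad, forces in N, time in s.
With the tool pointing down it reaches from about 275 to 750 mm from the base axis. Payload 10.2 kg.
Tool frame: the origin (TCP) lies on the centre line of the jaws, within the pads' length; the fingertips stand 8 mm ahead of it and the grasp point (between the pads) lies 11 mm behind it; x points along the fingers, y is the direction in which the jaws open and shut, and the axes are right-handed (so a half turn about x gives the same grasp; the last joint's range is limited). The gripper opens to 85 mm and grips with 20 to 120 N. Pads are 22 mm wide; open, the fingers measure 114 mm over their backs; the gripper's body (76 mm by 85 mm) begins 54 mm behind the grasp point. The pads swing forward as they close: fully open they stand 13 mm farther back than shut.
Start: joints at [-1.509, 0.313, 1.498, -0, 1.331, -0.223], TCP at [147.494, -503.862, 239.294] pointing down, gripper open.
Joint ranges: [-2.94, 2.94], [-0.97, 2.17], [0.19, 2.56], [-1.23, 4.37], [0.02, 3.11], [-2.88, 2.88]. Speed limits (rad/s): [2.39, 2.39, 3.01, 3.14, 3.14, 3.14].

### API

Orientations are given as a unit quaternion [w, x, y, z].
In Python, from rig import ctrl, vision, workorder gives the robot as it stands. The module is installed in compiled form; this text tells all that it offers.
- The arm moves only by the shell command python3 -m jog 'ROWS' [OPENING] [FORCE]. ROWS is JSON, a list that holds one entry, the list of rows, each a list of 6 numbers: the shift along the tool's x, y, z in m, then the turn, a rotation vector about the tool's x, y, z in rad. A call has 1 to 12 rows; each row shifts and turns the commanded pose from where the row before left it, along the tool's axes as they then stand; what a row does not reach is not made up. A row lasts 1/8 s, in which the tool goes at most 62.5 mm and 10.7 degrees, less where a joint would pass 70% of its speed; a pose out of reach is approached as far as the arm can. A call is refused whole if a number of a shift passes 0.0625 or a number of a turn 0.188, either way. A call with a gripper value outside its range is refused whole. OPENING is the closure in counts, from 0 (fully open) to 255 (shut), set as the call begins (- or left out, the last holds). The fingers move at their own pace and stop on an object; FORCE is the grip in N (left out, the last holds). Time passes only in rows, so rows that do not move let the fingers close. It gives the time, the measured TCP pose, the force and the opening at its end, in the units of the state.
- ctrl.sense(): the state, without advancing time (a new reading comes with each control period).
- vision.capture(name): name is "side" or "top"; returns a dict with "image" (384x512x3 uint8, red, green, blue), "mtx" (3x3 intrinsics, pixels), "R" (3x3) and "t" (3): a world point X has camera coordinates R X + t. Camera axes: x right, y down, z forward; pixel columns grow to the right and rows downward; lengths in mm; the calibration is good to about 2 mm. A picture is of the moment at which its call begins. There is no depth.
- workorder.finish_job(): hands the job in, once; it reports no verdict.
The state is a dict: "time_s": time; "joints": joint angles; "dq": joint speeds; "tau": joint torques, N m; "eef_pos": TCP position; "ee_rot": TCP orientation; "force": force on the tool from outside, world axes, zero at the start; "wrist_torque": the same for the moment, N m; "grip_width": opening from 0.0 (shut) to 1.0 (fully open).
Only numpy, scipy, OpenCV 4.12 (cv2) and the standard library are available. Lean on these libraries where they do the work, as an engineer would, in place of code of your own. Each camera call takes 0.05 s, during which the arm holds its last target.

### The job

Take the plain headless steel pin out of the wooden holder, push it down into the socket of the table foot until it is fully home, and let go of it. Then lift the leg flange higher than the cartons, carry it across and finish holding it level about one centimetre above the top of the pin, its centre hole right over the pin and its long side in line with the foot's long side, touching neither pin nor foot: the program ends while still holding the flange there, still, so that the fitter can check the line-up. Do not knock the flange against the pin, and leave the other things on the bench where they are.

Things in the scene. Friction and masses are not known exactly. Their poses are not given: they have to be found in the camera images.
- pin: Plain round steel locating pin, no head, 10 mm diameter, 80 mm long, 50 g, loose. At the start it stands upright in one of the three holes of the holder, 25 mm deep, with 55 mm showing above the wood. Origin at the centre of its lower end; z along the pin, up. Its lower end is lightly chamfered.
- pin_top (a point): Centre of the upper end of the pin, 80 mm above its origin.
- holder: Light wooden holder block fixed to the bench, 50 x 190 x 35 mm high (x, y, z), with three holes of 11.5 mm diameter and 25 mm depth on its centre line at y = -65, 0 and +65 mm. Origin at the centre of its underside; it stands on the robot's side of the bench, its long side roughly across (along y). Which hole holds the pin varies.
- foot: Table foot fixed to the bench: a white beam 140 x 60 x 30 mm high (long side along its x) with a square bare steel socket 40 x 40 mm standing on its middle, up to 80 mm above the bench. Origin at the centre of its underside, z up.
- bore (a point): Mouth of the socket's round bore, centred on the socket's top face, 80 mm above the foot's origin; axes as the foot's. The bore is 12.5 mm in diameter, chamfered at the mouth and 40 mm deep, so a pin that is home stands 40 mm out of it. It is a loose fit.
- flange: Leg flange, white steel, 0.3 to 0.6 kg, loose, standing on the bench: a flat plate 120 x 70 x 8 mm (long side along its x) with a hollow square tube 40 x 40 mm outside (4 mm wall, sides parallel to the plate's) upright on its middle, 68 mm high over all, open at the top. A 24 mm round hole goes through the plate at its centre, inside the tube. Origin at the centre of the plate's underside, z up. Gripped across the tube from above.
- carton: Bystander and obstacle: open cardboard carton of hardware, 150 x 80 x 110 mm high, 1.2 kg, standing between the flange and the foot. Origin at the centre of its underside.
- carton_small: Bystander and obstacle: closed cardboard carton 90 x 70 x 95 mm high, beyond the open one. Origin at the centre of its underside.
- bolt_a: Bystander: short steel bolt with a round 22 mm head, hanging in a holder hole, the head from 7 to 17 mm above the wood. Origin at its lower end.
- bolt_b: Bystander: a second bolt like it, in another holder hole. Origin at its lower end.
- tape: Bystander: grey tape roll lying flat, 90 mm diameter, 25 mm high, at the back. Origin at the centre of its underside.
- angle: Bystander: steel angle bracket, 90 x 40 x 65 mm high, at the back right. Origin at the centre of its underside.
Not all that is in view belongs to the job. Leave any blue look-alike of the flange alone. Leave any red look-alike of the foot alone.

How it is judged (in metres and radians):
On the way, in this order (a step that is already met when the one before it is completed fails the run):
1. the pin is fully home in the foot's socket and let go, the flange still on the bench (z of pin in the frame of bore below -0.036 m and horizontal distance between pin and bore below 0.005 m and angle between pin's own z axis and vertical below 0.12 rad and contact force between the fingers and pin below 0.1 N and height (world z) of flange below 0.02 m), for 0.2 s.
2. the flange is lifted over carton height, with the pin still home (z of pin in the frame of bore below -0.036 m and horizontal distance between pin and bore below 0.005 m and angle between pin's own z axis and vertical below 0.12 rad and height (world z) of flange above 0.115 m), for 0.1 s.
At the end, for the whole second after the job is handed in: Pin home (within 4 mm of the bottom, 5 mm of the axis, 7 deg of upright) and let go; flange held still by the fingers, underside 3 to 20 mm above the pin top, centre within 7 mm of it, long side within 7 deg of the foot's, level within 6 deg, touching neither pin nor foot (z of pin in the frame of bore below -0.036 m and horizontal distance between pin and bore below 0.005 m and angle between pin's own z axis and vertical below 0.12 rad and contact force between each of the fingers, flange and pin below 0.1 N and z of flange in the frame of pin_top between 0.003 and 0.02 m and horizontal distance between flange and pin_top below 0.007 m and angle between the x axis of flange and the x axis of foot, either way round below 0.12 rad and angle between flange's own z axis and vertical below 0.1 rad and contact force between the fingers and flange above 1 N and contact force between flange and foot below 0.1 N and linear speed of flange below 0.02 m/s); the arm keeps its last pose, push and grip.
It fails at once if the flange knocks against the pin (over 1 N) (contact force between flange and pin above 1 N).
It fails at once if a carton is moved by more than 15 mm (distance of any of carton, carton_small from where it was at the start of the episode above 0.015 m).
It fails at once if a bolt is moved by more than 15 mm (distance of any of bolt_a, bolt_b from where it was at the start of the episode above 0.015 m).
It fails at once if the tape or the angle bracket is moved by more than 15 mm (distance of any of tape, angle from where it was at the start of the episode above 0.015 m).
It also fails if it takes over 72 s, if anything falls off the work surface, if the arm or the gripper's body presses on something with over 40 N, if the wrist force passes 120 N, or if a joint passes its speed limit or range.

## Working session

There is one attempt and no reset: what is moved stays moved. The work goes in short steps, Python scripts to look and compute and a shell command to move; the robot and the scene stay as the last step left them, time stands still between calls to the robot, and variables do not carry over. Pictures are saved under pics/ and viewed, and the job is handed in when it is done.

```bash
mkdir -p pics; ls
python3 - <<'E'
from rig import ctrl, vision
import cv2
s=ctrl.sense(); print(s)
for n in ("side","top"):
    c=vision.capture(n); print(n,c["mtx"],c["R"],c["t"])
    cv2.imwrite(f"pics/{n}0.png",cv2.resize(c["image"][:,:,::-1],None,fx=1.5,fy=1.5,interpolation=cv2.INTER_CUBIC))
    cv2.imwrite(f"pics/raw_{n}0.png",c["image"][:,:,::-1])
E
```

```text
pics
{'time_s': 0.0, 'joints': array([-1.50941914e+00,  3.13419236e-01,  1.49844384e+00, -3.71411170e-06,
        1.33099077e+00, -2.23414098e-01]), 'dq': array([-0.00027591,  0.00063794, -0.0005136 , -0.00034485,  0.00028925,
       -0.00134392]), 'tau': array([-5.82662706e-04, -4.12268221e+01, -2.59742314e+01, -1.95150064e-04,
        4.13086731e-03, -2.55658210e-05]), 'eef_pos': array([ 147.46721494, -503.60459098,  238.7482666 ]), 'ee_rot': array([ 0.09990475,  0.69998469,  0.10079383, -0.69991506]), 'force': array([-0.14991991, -0.55809023,  0.49016689]), 'wrist_torque': array([-0.03875034, -0.05247414, -0.01685314]), 'grip_width': 0.9986824461444249}
side [[389.42691046   0.         249.91327457]
 [  0.         389.42691046 192.73314764]
 [  0.           0.           1.        ]] [[-0.72419493 -0.68928747 -0.02060305]
 [-0.36762469  0.41117494 -0.83413863]
 [ 0.58343277 -0.59650477 -0.5511699 ]] [424.80899846 279.69812656 598.23444872]
top [[406.60733586   0.         257.62509587]
 [  0.         406.60733586 196.96878501]
 [  0.           0.           1.        ]] [[ 0.00485262 -0.99963718  0.02649437]
 [-0.99160145 -0.00823445 -0.12906882]
 [ 0.12924016 -0.02564553 -0.99128164]] [  7.19516904 579.5635848  981.71008117]
```

View pics/side0.png

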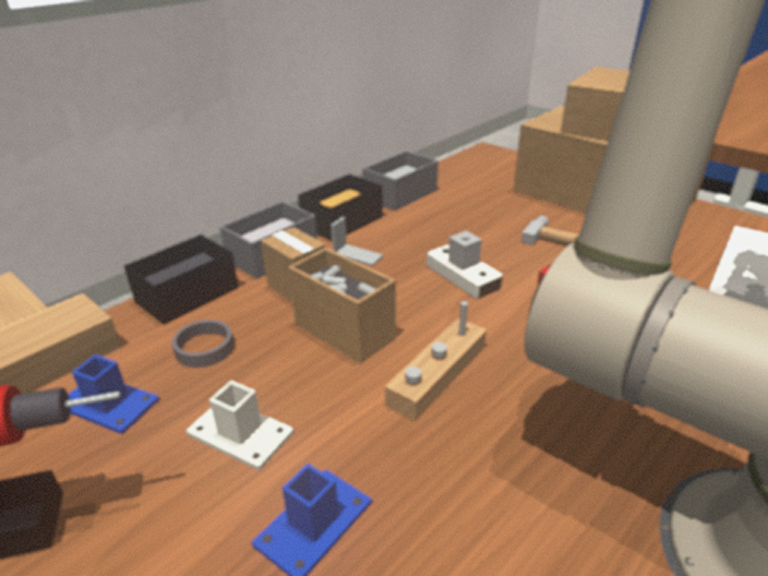

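View pics/top0.png

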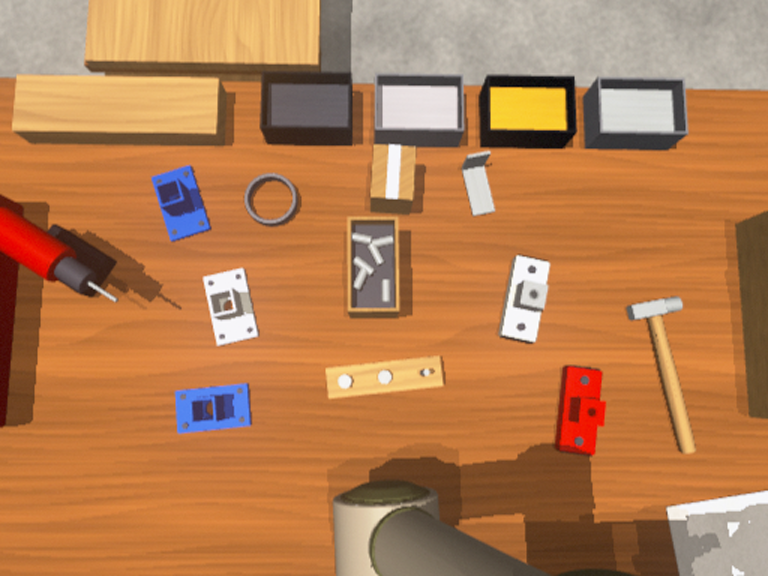

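Candidates, in the 1.5x top picture:
- **Flange:** white at (230,306). The blue ones at (180,203) and (212,408) are look-alikes.
- **Foot:** white at (526,298). The red one at (580,410) is a look-alike.
- **Pin:** the thin headless rod at (428,372), the right-hand hole. The wide heads at (345,381) and (385,376) are bolts.

Next I'll check these in close crops.

Run:
```python
import cv2,numpy as np
t=cv2.imread("pics/raw_top0.png"); s=cv2.imread("pics/raw_side0.png")
def crop(im,x,y,w,h,f): return cv2.resize(im[y:y+h,x:x+w],(w*f,h*f),interpolation=cv2.INTER_CUBIC)
a=crop(t,215,230,85,40,8); cv2.imwrite("pics/c_holder.png",a)
b=np.hstack([crop(t,130,170,48,66,8),crop(t,328,164,48,66,8)]);cv2.imwrite("pics/c_ff.png",b)
c=np.hstack([crop(s,120,245,80,70,5),crop(s,280,145,80,70,5)])
cv2.imwrite("pics/c_side.png",c)
cv2.imwrite("pics/c_sideh.png",crop(s,250,190,80,90,6))
```

```text
(no output)
```

View pics/c_holder.png

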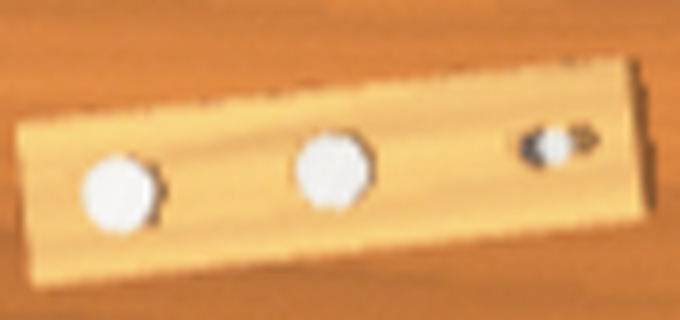

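View pics/c_ff.png

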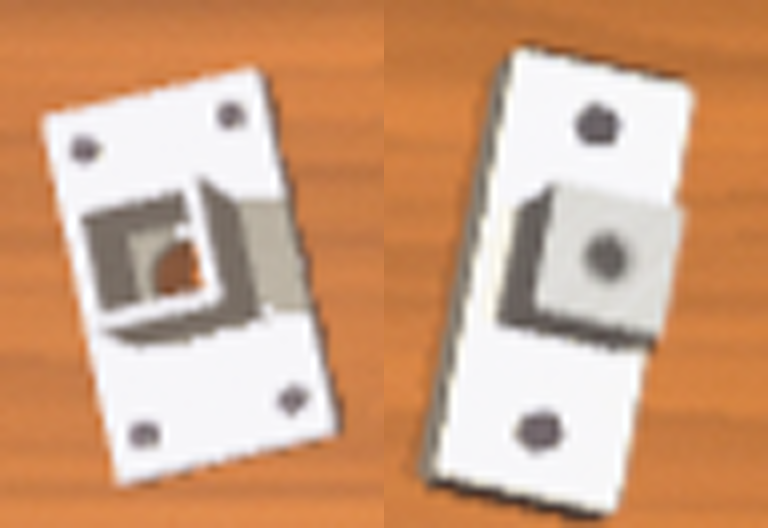

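View pics/c_side.png

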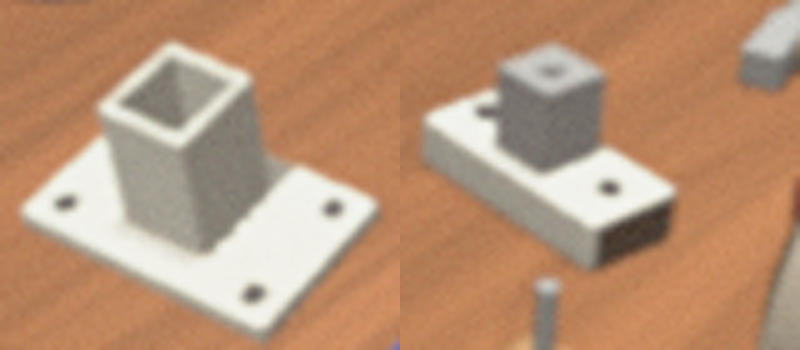

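View pics/c_sideh.png

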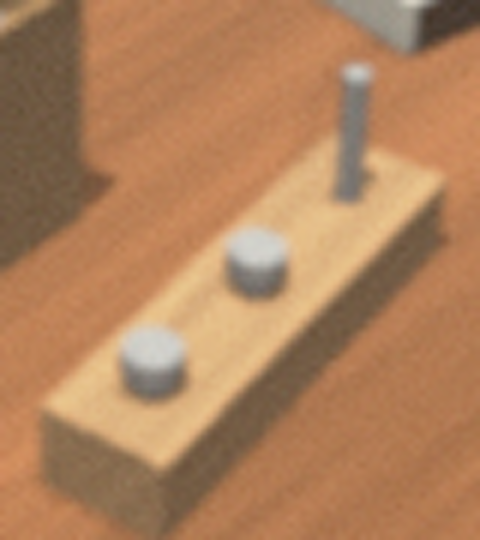

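```bash
cat > h.py <<'E'
import numpy as np
from scipy.optimize import least_squares
from scipy.spatial.transform import Rotation as Ro
K={'side':np.array([[389.42691046,0,249.91327457],[0,389.42691046,192.73314764],[0,0,1]]),'top':np.array([[406.60733586,0,257.62509587],[0,406.60733586,196.96878501],[0,0,1]])}
R={'side':np.array([[-0.72419493,-0.68928747,-0.02060305],[-0.36762469,0.41117494,-0.83413863],[0.58343277,-0.59650477,-0.5511699]]),'top':np.array([[0.00485262,-0.99963718,0.02649437],[-0.99160145,-0.00823445,-0.12906882],[0.12924016,-0.02564553,-0.99128164]])}
T={'side':np.array([424.80899846,279.69812656,598.23444872]),'top':np.array([7.19516904,579.5635848,981.71008117])}
def proj(c,X):
    p=(K[c]@(R[c]@np.asarray(X,float).T+T[c][:,None])); return (p[:2]/p[2]).T
def px(u,x0,f): return x0+(u+.5)/f-.5
def plane(c,uv,z):
    d=R[c].T@np.linalg.inv(K[c])@np.array([*uv,1]); o=-R[c].T@T[c]
    return o+d*(z-o[2])/d[2]
def tri(obs): # {cam:uv}
    f=lambda X:np.concatenate([proj(c,X[None])[0]-uv for c,uv in obs.items()])
    r=least_squares(f,np.array([500,0,50.])); return r.x,r.fun
def fit(obs,g): # obs: (cam,uv,local) ; pose x,y,yaw
    def f(p):
        c,s=np.cos(p[2]),np.sin(p[2]); o=[]
        for cam,uv,l in obs:
            X=np.array([p[0]+c*l[0]-s*l[1],p[1]+s*l[0]+c*l[1],l[2]])
            o.append(proj(cam,X[None])[0]-uv)
        return np.concatenate(o)
    r=least_squares(f,g,x_scale=[1,1,.01],loss='soft_l1'); return r.x,r.fun.reshape(-1,2)
E
python3 - <<'E'
from h import *
np.set_printoptions(precision=2,suppress=True)
H=lambda u,v:('top',(px(u,215,8),px(v,230,8)))
HS=lambda u,v:('side',(px(u,250,6),px(v,190,6)))
F=lambda u,v:('top',(px(u,130,8),px(v,170,8)))
FS=lambda u,v:('side',(px(u,120,5),px(v,245,5)))
G=lambda u,v:('top',(px(u-384,328,8),px(v,164,8)))
GS=lambda u,v:('side',(px(u-400,280,5),px(v,145,5)))
for n,a,b,z in [('pin',H(556,146),HS(358,73),90),('boltL',H(119,194),HS(153,350),52),('boltM',H(333,171),HS(257,248),52),('bore',G(608,258),GS(551,71),80)]:
    X,e=tri(dict([a,b])); print(n,X,e,'top',plane('top',a[1],z),'side',plane('side',b[1],z))
hold=[(*H(17,124),(25,95,35)),(*H(630,60),(25,-95,35)),(*H(648,215),(-25,-95,35)),(*H(33,287),(-25,95,35)),
(*HS(45,408),(25,95,35)),(*HS(165,465),(-25,95,35)),(*HS(443,180),(-25,-95,35))]
for nm,o in [('all',hold),('top',hold[:4])]:
    p,e=fit(o,[400,0,0]);print('holder',nm,p); 
    c,s=np.cos(p[2]),np.sin(p[2]); print([(p[0]-s*y,p[1]+c*y) for y in(-65,0,65)])
print(e)
fl=[(*F(42,115),(60,35,8)),(*F(258,66),(60,-35,8)),(*F(340,432),(-60,-35,8)),(*F(120,487),(-60,35,8)),
(*F(80,213),(20,20,68)),(*F(200,178),(20,-20,68)),(*F(222,296),(-20,-20,68)),(*F(100,318),(-20,20,68))]
# side: nearest/which corner
fls=[(*FS(20,208),(60,35,8)),(*FS(265,330),(-60,35,8)),(*FS(380,205),(-60,-35,8)),(*FS(100,103),(20,20,68)),(*FS(172,42),(20,-20,68)),(*FS(250,80),(-20,-20,68)),(*FS(182,148),(-20,20,68))]
for nm,o in [('all',fl+fls),('top',fl),('side',fls)]:
    p,e=fit(o,[480,250,0.2]);print('flange',nm,p)
    if nm=='all':print(e)
fo=[(*G(515,46),(70,30,30)),(*G(693,90),(70,-30,30)),(*G(617,517),(-70,-30,30)),(*G(437,478),(-70,30,30)),
(*G(556,185),(20,20,80)),(*G(686,207),(20,-20,80)),(*G(660,345),(-20,-20,80)),(*G(535,312),(-20,20,80)),(*G(608,258),(0,0,80))]
fos=[(*GS(424,122),(70,30,30)),(*GS(596,229),(-70,30,30)),(*GS(675,188),(-70,-30,30)),(*GS(497,67),(20,20,80)),(*GS(551,45),(20,-20,80)),(*GS(604,77),(-20,-20,80)),(*GS(549,93),(-20,20,80)),(*GS(551,71),(0,0,80))]
for nm,o in [('all',fo+fos),('top',fo),('side',fos)]:
    p,e=fit(o,[480,-150,-0.2]);print('foot',nm,p)
    if nm=='all':print(e)
for n,uv,z in [('cartonA',(348,218),110),('B',(398,218),110),('C',(400,312),110),('D',(350,312),110),('tape',(271,199),25),('redf',(590,410),80),('angle',(478,157),65),('smallTL',(373,147),95),('smallBR',(413,210),95)]:
    print(n,plane('top',((uv[0]+.5)/1.5-.5,(uv[1]+.5)/1.5-.5),z))
E
```

```text
pin [453.5  -50.11  87.29] [-0.13 -0.18  0.2   0.  ] top [453.08 -50.16  90.  ] side [451.64 -46.56  90.  ]
boltL [438.88  79.71  48.65] [-0.23 -0.29  0.31  0.01] top [438.21  79.    52.  ] side [436.95  83.    52.  ]
boltM [446.18  14.75  49.22] [-0.24 -0.32  0.34  0.01] top [445.42  14.23  52.  ] side [444.69  17.97  52.  ]
bore [ 579.68 -225.46   76.17] [-0.12 -0.17  0.23  0.  ] top [ 578.74 -224.72   80.  ] side [ 576.14 -219.21   80.  ]
holder all [445.48  15.01   0.12]
[(np.float64(452.959206485559), np.float64(-49.55548443279009)), (np.float64(445.47662273916353), np.float64(15.012394117447093)), (np.float64(437.9940389927681), np.float64(79.58027266768427))]
holder top [445.34  13.8    0.11]
[(np.float64(452.73527976425754), np.float64(-50.776478665119306)), (np.float64(445.34017007210446), np.float64(13.801476959389467)), (np.float64(437.94506037995137), np.float64(78.37943258389824))]
[[ 0.16 -0.03]
 [-0.23 -0.39]
 [-0.06  0.43]
 [ 0.13 -0.  ]]
flange all [563.46 277.73   0.24]
[[ 0.07  0.37]
 [-0.08  0.42]
 [-0.77 -0.03]
 [-0.46 -0.58]
 [-2.09 -1.3 ]
 [-0.73 -0.65]
 [-0.15  0.62]
 [-1.33  1.65]
 [ 0.71 -0.16]
 [-0.07 -0.57]
 [ 0.05 -0.88]
 [ 0.    0.51]
 [ 0.25 -0.24]
 [ 0.91 -0.88]
 [ 0.17 -0.93]]
flange top [563.54 276.19   0.25]
flange side [562.79 278.76   0.23]
foot all [ 578.1  -223.81   -0.2 ]
[[-0.53  0.39]
 [ 0.13 -0.19]
 [ 0.   -0.05]
 [-0.82 -0.18]
 [-0.48 -0.34]
 [-0.59  0.37]
 [-0.22 -0.83]
 [-0.82 -0.19]
 [-0.37  0.26]
 [-0.34 -1.74]
 [-0.07 -1.2 ]
 [ 1.12 -0.43]
 [ 0.45 -0.79]
 [ 0.99 -0.63]
 [ 0.73 -1.33]
 [ 0.26 -0.07]
 [ 0.44 -0.86]]
foot top [ 577.91 -224.84   -0.2 ]
foot side [ 576.4  -219.19   -0.19]
cartonA [692.92  74.41 110.  ]
B [693.85  -4.38 110.  ]
C [544.8   -7.84 110.  ]
D [544.22  69.39 110.  ]
tape [747.06 210.36  25.  ]
redf [ 394.94 -309.36   80.  ]
angle [ 812.46 -140.78   65.  ]
smallTL [815.73  35.95  95.  ]
smallBR [711.25 -29.13  95.  ]
```

```bash
cat >> h.py <<'E'
def st():
    from rig import ctrl
    s=ctrl.sense(); w,x,y,z=s['ee_rot']; M=Ro.from_quat([x,y,z,w]).as_matrix(); return s,M
def plan(tx,ty,tz,yaw=None):
    """target TCP world mm, yaw = world angle of tool y axis (mod pi)"""
    s,M=st(); p=s['eef_pos']; d=np.array([tx,ty,tz])-p
    print('t',round(s['time_s'],2),'pos',p.round(1),'F',s['force'].round(1),'w',round(s['grip_width'],3),'q',s['joints'].round(2))
    print('tool y yaw',np.arctan2(M[1,1],M[0,1]).round(3),'tilt',M[:,0].round(3))
    print('shift tool mm',(M.T@d).round(1))
    if yaw is not None:
        b=[]
        for k in (-1,0,1,2,-2):
            a=yaw+k*np.pi
            Mt=np.array([[0,0,-1],[np.cos(a),np.sin(a),0],[0,0,0]]).T; Mt[:,0]=[0,0,-1];Mt[:,1]=[np.cos(a),np.sin(a),0];Mt[:,2]=np.cross(Mt[:,0],Mt[:,1])
            b.append(Ro.from_matrix(M.T@Mt).as_rotvec())
        b.sort(key=np.linalg.norm); print('turn opts',b[0].round(3),b[-1].round(3))
        # deg per row max 0.186
E
python3 - <<'E'
from h import *
np.set_printoptions(suppress=True)
print(st()[1].round(3))
plan(453,-50,160,0.115)
plan(453,-50,160,0.115+np.pi/2)
E
```

```text
[[-0.     0.281 -0.96 ]
 [ 0.001 -0.96  -0.281]
 [-1.    -0.001 -0.   ]]
t 0.1 pos [ 147.5 -503.6  238.8] F [-0.3  0.6  0.6] w 1.001 q [-1.51  0.31  1.5  -0.    1.33 -0.22]
tool y yaw -1.286 tilt [-0.     0.001 -1.   ]
shift tool mm [  79.3 -349.4 -420.7]
turn opts [-1.401 -0.001  0.001] [1.741 0.001 0.001]
t 0.1 pos [ 147.5 -503.6  238.8] F [-0.3  0.6  0.6] w 1.001 q [-1.51  0.31  1.5  -0.    1.33 -0.22]
tool y yaw -1.286 tilt [-0.     0.001 -1.   ]
shift tool mm [  79.3 -349.4 -420.7]
turn opts [ 0.17  -0.     0.001] [-2.972 -0.002 -0.   ]
```

```bash
python3 -m jog '[[[0,-0.029,-0.035,0,0,0],[0,-0.029,-0.035,0,0,0],[0,-0.029,-0.035,0,0,0],[0,-0.029,-0.035,0,0,0],[0,-0.029,-0.035,0,0,0],[0,-0.029,-0.035,0,0,0],[0,-0.029,-0.035,0,0,0],[0,-0.029,-0.035,0,0,0],[0,-0.029,-0.035,0,0,0],[0,-0.029,-0.035,0,0,0],[0,-0.029,-0.035,0,0,0],[0,-0.029,-0.035,0,0,0]]]' 0 60
python3 -m jog '[[[0.01,0,0,-0.175,0,0],[0.01,0,0,-0.175,0,0],[0.01,0,0,-0.175,0,0],[0.01,0,0,-0.175,0,0],[0.01,0,0,-0.175,0,0],[0.01,0,0,-0.175,0,0],[0.01,0,0,-0.175,0,0],[0.01,0,0,-0.175,0,0],[0,0,0,0,0,0],[0,0,0,0,0,0]]]'
python3 - <<'E'
from h import *
np.set_printoptions(suppress=True)
plan(453,-50,68,0.115)
from rig import vision
import cv2
for n in ("side","top"):
    c=vision.capture(n); cv2.imwrite(f"pics/raw_{n}1.png",c["image"][:,:,::-1])
t=cv2.imread("pics/raw_top1.png"); s=cv2.imread("pics/raw_side1.png")
def crop(im,x,y,w,h,f): return cv2.resize(im[y:y+h,x:x+w],(w*f,h*f),interpolation=cv2.INTER_CUBIC)
cv2.imwrite("pics/c1.png",np.hstack([crop(t,210,180,130,120,3),crop(s,250,120,130,120,3)]))
E
```

```text
time_s: 1.6
eef_pos: [453.4, -50.4, 239.2]
ee_rot: [-0.1, -0.7, -0.1, 0.7]
force: [0.4, -0.7, -0.7]
grip_width: 0.996
time_s: 2.85
eef_pos: [452.9, -51.9, 159.6]
ee_rot: [0.527, 0.472, 0.527, -0.472]
force: [0.2, 1.1, -1.0]
grip_width: 1.001
t 2.85 pos [452.9 -51.9 159.6] F [ 0.2  1.1 -1. ] w 1.001 q [-0.37  0.25  1.81  0.    1.09 -0.48]
tool y yaw 0.111 tilt [ 0. -0. -1.]
shift tool mm [91.6  0.3 -1.9]
turn opts [-0.004  0.    -0.   ] [ 3.137 -0.    -0.   ]
```

View pics/c1.png

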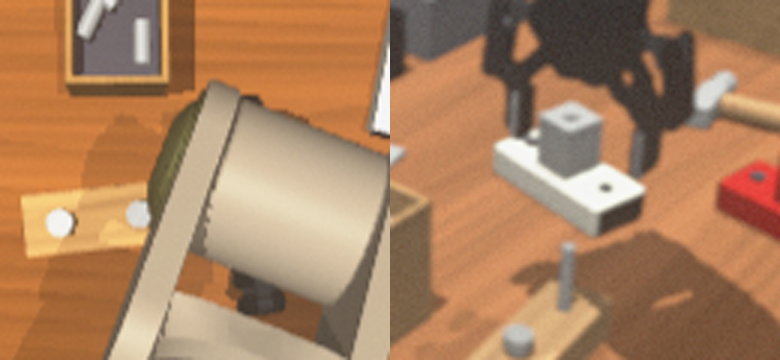

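Run:
```python
from h import *
for c,x,y,dx in(('top',210,180,0),('side',250,120,390)):
    for P in ([452.9,-51.9,159.6],[452.9,-51.9,151],[452.9+42,-51.9+4.7,164],[452.9-42,-51.9-4.7,164]):
        u=proj(c,np.array([P]))[0]; print(c,((u[0]-x+.5)*3+dx).round(),((u[1]-y+.5)*3).round())
```

```text
top 235.0 205.0
top 234.0 205.0
top 229.0 146.0
top 242.0 264.0
side 579.0 160.0
side 578.0 171.0
side 527.0 137.0
side 635.0 173.0
```

```bash
python3 -m jog '[[[0.015,0,-0.003,-0.004,0,0],[0.015,0,0,0,0,0],[0.015,0,0,0,0,0],[0.015,0,0,0,0,0],[0.012,0,0,0,0,0],[0.01,0,0,0,0,0],[0.0095,0,0,0,0,0],[0,0,0,0,0,0],[0,0,0,0,0,0]]]'
python3 - <<'E'
from h import *
np.set_printoptions(suppress=True)
plan(453,-49,68,0.115)
from rig import vision
import cv2
def crop(im,x,y,w,h,f): return cv2.resize(im[y:y+h,x:x+w],(w*f,h*f),interpolation=cv2.INTER_CUBIC)
c=vision.capture("side")["image"][:,:,::-1]
cv2.imwrite("pics/c2.png",crop(c,250,130,110,110,6))
E
```

```text
time_s: 4.08
eef_pos: [452.7, -49.0, 68.1]
ee_rot: [0.529, 0.47, 0.528, -0.47]
force: [-0.2, -0.3, -1.0]
grip_width: 0.999
t 4.08 pos [452.7 -49.   68.1] F [-0.2 -0.3 -1. ] w 0.999 q [-0.37  0.39  1.9   0.    0.85 -0.48]
tool y yaw 0.118 tilt [ 0.001 -0.    -1.   ]
shift tool mm [0.1 0.3 0.1]
turn opts [ 0.003  0.    -0.   ] [-3.139  0.001  0.   ]
```

View pics/c2.png

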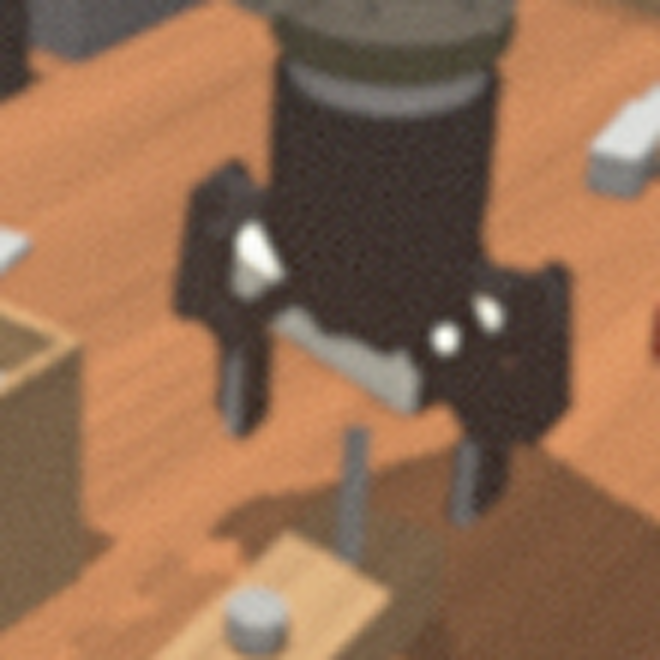

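The pin at u≈355 stands midway between the fingertips at (240,435) and (465,520), so I'm closing.

```bash
python3 -m jog '[[[0,0,0,0,0,0],[0,0,0,0,0,0],[0,0,0,0,0,0],[0,0,0,0,0,0],[0,0,0,0,0,0],[0,0,0,0,0,0],[0,0,0,0,0,0],[0,0,0,0,0,0],[0,0,0,0,0,0],[0,0,0,0,0,0]]]' 255 50
python3 - <<'E'
from h import *
np.set_printoptions(suppress=True)
plan(453,-49,68,0.115)
E
```

```text
time_s: 5.38
eef_pos: [452.5, -48.9, 67.9]
ee_rot: [0.529, 0.47, 0.529, -0.47]
force: [0.5, 0.4, 3.8]
grip_width: 0.098
t 5.38 pos [452.5 -48.9  67.9] F [0.5 0.4 3.8] w 0.098 q [-0.37  0.39  1.9  -0.    0.85 -0.48]
tool y yaw 0.118 tilt [ 0. -0. -1.]
shift tool mm [-0.1  0.5  0.2]
turn opts [ 0.003  0.    -0.   ] [-3.139  0.     0.   ]
```

```bash
python3 -m jog '[[[-0.01,0,0,0,0,0],[-0.015,0,0,0,0,0],[-0.015,0,0,0,0,0],[-0.015,0,0,0,0,0],[-0.015,0,0,0,0,0],[-0.015,0,0,0,0,0],[-0.015,0,0,0,0,0],[-0.01,0,0,0,0,0],[-0.01,0,0,0,0,0],[0,0,0,0,0,0]]]'
python3 - <<'E'
from h import *
np.set_printoptions(suppress=True)
plan(577.5,-223,188)
plan(577.5,-223,188,-.2)
E
```

```text
time_s: 6.62
eef_pos: [452.6, -49.0, 188.3]
ee_rot: [0.529, 0.47, 0.528, -0.47]
force: [-0.0, 0.2, 0.0]
grip_width: 0.097
t 6.62 pos [452.6 -49.  188.3] F [-0.   0.2  0. ] w 0.097 q [-0.37  0.21  1.77 -0.    1.16 -0.48]
tool y yaw 0.118 tilt [ 0.001 -0.    -1.   ]
shift tool mm [  0.5 103.5 187.5]
t 6.62 pos [452.6 -49.  188.3] F [-0.   0.2  0. ] w 0.097 q [-0.37  0.21  1.77 -0.    1.16 -0.48]
tool y yaw 0.118 tilt [ 0.001 -0.    -1.   ]
shift tool mm [  0.5 103.5 187.5]
turn opts [ 0.318  0.    -0.001] [-2.824  0.001  0.   ]
```

```bash
python3 -m jog '[[[0,0.008,0.015,0,0,0],[0,0.0105,0.019,0,0,0],[0,0.0105,0.019,0,0,0],[0,0.0105,0.019,0,0,0],[0,0.0105,0.019,0,0,0],[0,0.0105,0.019,0,0,0],[0,0.0105,0.019,0,0,0],[0,0.0105,0.019,0,0,0],[0,0.0105,0.019,0,0,0],[0.02,0.0118,0.0203,0,0,0],[0.01,0,0,0,0,0],[0,0,0,0,0,0]]]'
python3 - <<'E'
from h import *
np.set_printoptions(suppress=True)
plan(577.8,-222.8,98)
from rig import vision
import cv2
def crop(im,x,y,w,h,f): return cv2.resize(im[y:y+h,x:x+w],(w*f,h*f),interpolation=cv2.INTER_CUBIC)
c=vision.capture("side")["image"][:,:,::-1]
cv2.imwrite("pics/raw_side3.png",c)
cv2.imwrite("pics/c3.png",crop(c,270,90,80,100,6))
c=vision.capture("top")["image"][:,:,::-1]
cv2.imwrite("pics/raw_top3.png",c)
cv2.imwrite("pics/t3.png",crop(c,300,140,110,110,5))
E
```

```text
time_s: 8.12
eef_pos: [577.0, -222.5, 156.6]
ee_rot: [0.528, 0.47, 0.53, -0.47]
force: [-0.8, 0.3, -0.2]
grip_width: 0.095
t 8.12 pos [ 577.  -222.5  156.6] F [-0.8  0.3 -0.2] w 0.095 q [-0.56  0.59  1.31  0.    1.25 -0.68]
tool y yaw 0.118 tilt [-0.002  0.001 -1.   ]
shift tool mm [58.6  0.9  0.5]
```

View pics/c3.png

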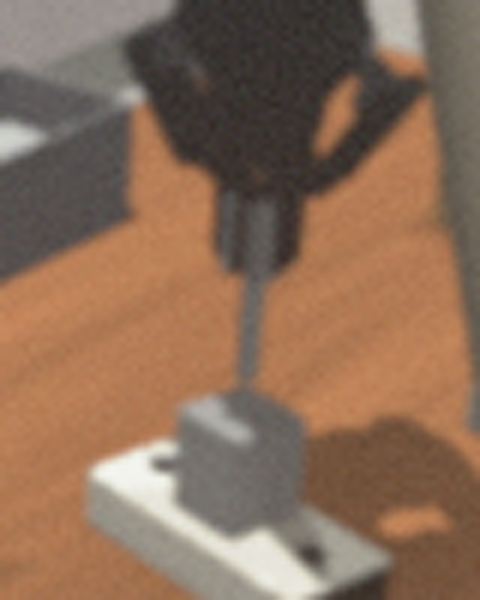

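View pics/t3.png

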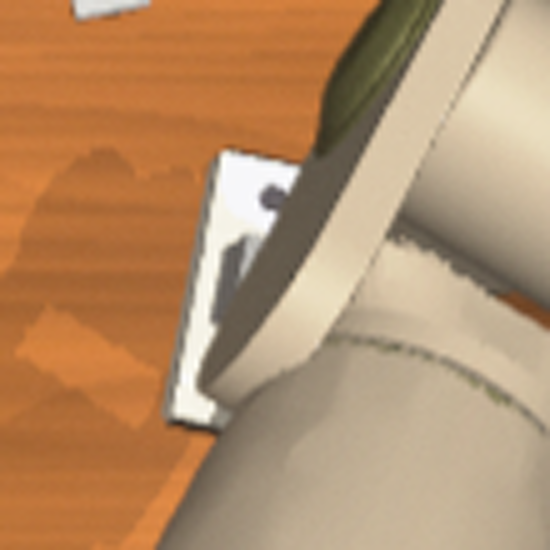

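Run:
```python
from h import *
f=lambda u:((u[:,0]-270+.5)*6,(u[:,1]-90+.5)*6)
for b in ([576.14,-219.21],[577.8,-222.8]):
    print(f(proj('side',np.array([[*b,z] for z in (80,98.6,118,140,178)]))))
import cv2
c=cv2.imread('pics/raw_side3.png')
cv2.imwrite("pics/c3b.png",cv2.resize(c[125:175,290:330],None,fx=14,fy=12,interpolation=cv2.INTER_CUBIC))
g=c.astype(float).sum(2)
for v in range(134,158): print(v,g[v,302:322].astype(int))
```

```text
(array([241.81053307, 244.56913822, 247.50664986, 250.91478698,
       257.00288468]), array([415.79888698, 377.86910899, 337.47943443, 290.61883746,
       206.9097955 ]))
(array([243.62226954, 246.39073206, 249.33855289, 252.75840858,
       258.8667921 ]), array([411.65715061, 373.80183736, 333.49402023, 286.73170807,
       203.20709114]))
134 [392 393 385 372 354 310 240 201 220 238 274 276 271 211 211 241 302 337
 377 363]
135 [396 386 385 368 356 335 282 266 260 264 262 285 270 266 261 302 346 370
 374 385]
136 [385 376 378 383 381 352 365 339 310 287 258 285 297 304 331 360 366 386
 381 366]
137 [381 391 387 388 388 380 391 356 345 295 292 310 328 350 374 353 371 368
 384 391]
138 [387 387 388 385 399 398 395 366 338 306 290 323 336 365 372 375 386 385
 389 397]
139 [384 389 392 392 381 399 390 364 326 311 312 311 364 372 378 389 391 390
 387 401]
140 [405 389 377 388 388 371 376 359 336 309 309 316 360 373 386 394 394 399
 399 385]
141 [394 381 389 381 389 394 377 355 320 312 314 340 358 382 393 389 378 397
 412 384]
142 [378 393 389 381 380 388 372 341 323 303 319 330 368 3
[... 633 characters left out ...]
384]
150 [401 376 389 383 391 392 367 342 314 310 328 358 379 394 387 388 388 389
 386 374]
151 [391 378 394 384 382 371 359 331 312 323 319 356 374 393 390 390 390 378
 371 369]
152 [376 390 369 368 371 355 359 340 311 313 327 378 393 374 395 380 362 370
 372 365]
153 [374 377 380 371 369 370 382 346 324 326 353 363 380 384 377 380 373 372
 371 362]
154 [365 377 369 368 366 376 354 335 310 328 339 357 382 377 369 395 378 367
 382 386]
155 [393 390 403 403 365 340 319 294 299 305 320 334 342 351 375 379 357 360
 376 390]
156 [433 441 478 455 416 344 312 298 304 302 296 318 324 328 361 358 369 384
 395 393]
157 [489 499 511 513 463 399 321 302 307 287 303 301 301 304 324 338 371 383
 401 417]
```

View pics/c3b.png

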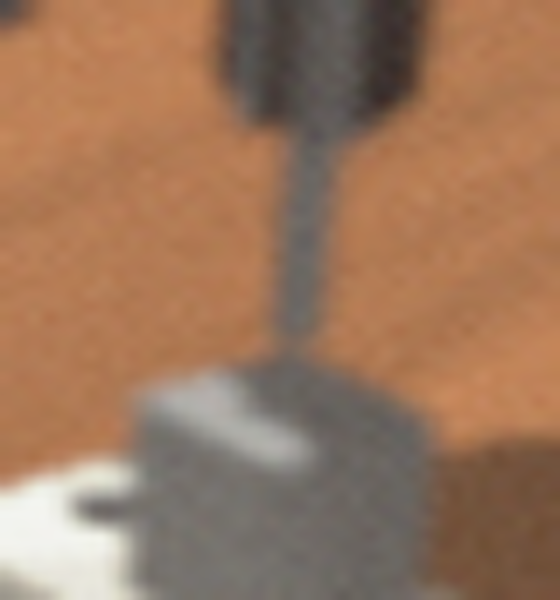

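```bash
python3 -m jog '[[[0.006,0.0007,0,0,0,0],[0.006,0,0,0,0,0],[0.002,0,0,0,0,0],[0,0,0,0,0,0],[0,0,0,0,0,0]]]'
python3 -m jog '[[[0.002,0,0,0,0,0],[0.002,0,0,0,0,0],[0,0,0,0,0,0]]]'
python3 - <<'E'
from h import *
np.set_printoptions(suppress=True)
plan(577.7,-222.5,98)
from rig import vision
import cv2
c=vision.capture("side")["image"][:,:,::-1]
cv2.imwrite("pics/raw_side4.png",c)
cv2.imwrite("pics/c4.png",cv2.resize(c[125:175,290:330],None,fx=12,fy=12,interpolation=cv2.INTER_CUBIC))
E
```

```text
time_s: 8.85
eef_pos: [578.4, -222.6, 144.0]
ee_rot: [0.529, 0.47, 0.528, -0.47]
force: [-0.0, -0.3, -0.7]
grip_width: 0.095
time_s: 9.22
eef_pos: [578.2, -222.6, 139.6]
ee_rot: [0.528, 0.47, 0.529, -0.47]
force: [0.0, 0.7, -0.4]
grip_width: 0.096
t 9.22 pos [ 578.2 -222.6  139.6] F [ 0.   0.7 -0.4] w 0.096 q [-0.56  0.61  1.32  0.    1.21 -0.67]
tool y yaw 0.118 tilt [-0.  0. -1.]
shift tool mm [41.6 -0.5 -0.1]
```

View pics/c4.png

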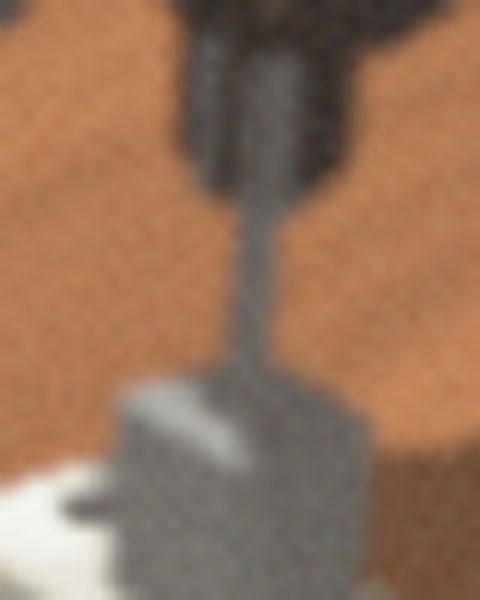

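```bash
python3 -m jog '[[[0.002,-0.0003,0,0,0,0],[0.002,0,0,0,0,0],[0,0,0,0,0,0]]]'
python3 -m jog '[[[0.002,0,0,0,0,0],[0.002,0,0,0,0,0],[0,0,0,0,0,0]]]'
```

```text
time_s: 9.65
eef_pos: [578.0, -222.7, 135.6]
ee_rot: [0.529, 0.47, 0.529, -0.47]
force: [0.3, -1.0, -0.4]
grip_width: 0.097
time_s: 10.02
eef_pos: [578.0, -222.7, 131.6]
ee_rot: [0.529, 0.47, 0.529, -0.47]
force: [0.5, -1.3, -1.7]
grip_width: 0.096
```

```bash
python3 -m jog '[[[0.003,0,0,0,0,0],[0.003,0,0,0,0,0],[0.003,0,0,0,0,0],[0,0,0,0,0,0]]]'
python3 -m jog '[[[0.003,0,0,0,0,0],[0.003,0,0,0,0,0],[0.003,0,0,0,0,0],[0,0,0,0,0,0]]]'
```

```text
time_s: 10.52
eef_pos: [578.0, -222.7, 122.4]
ee_rot: [0.529, 0.47, 0.529, -0.47]
force: [1.2, -1.1, -0.9]
grip_width: 0.098
time_s: 11.02
eef_pos: [578.0, -222.7, 113.5]
ee_rot: [0.529, 0.47, 0.529, -0.47]
force: [4.0, -2.0, -2.2]
grip_width: 0.096
```

```bash
python3 -m jog '[[[0.002,0.0005,0,0,0,0],[0.003,0,0,0,0,0],[0.003,0,0,0,0,0],[0,0,0,0,0,0]]]'
python3 -m jog '[[[0.003,0,0,0,0,0],[0.002,0,0,0,0,0],[0,0,0,0,0,0]]]'
```

```text
time_s: 11.52
eef_pos: [578.3, -222.5, 105.3]
ee_rot: [0.528, 0.47, 0.529, -0.47]
force: [1.4, -3.6, -1.8]
grip_width: 0.098
time_s: 11.9
eef_pos: [578.4, -222.5, 100.5]
ee_rot: [0.529, 0.47, 0.529, -0.47]
force: [1.8, -2.7, -2.2]
grip_width: 0.096
```

```bash
python3 -m jog '[[[0.001,0,0,0,0,0],[0.001,0,0,0,0,0],[0.001,0,0,0,0,0],[0,0,0,0,0,0]]]'
python3 -m jog '[[[0.001,0,0,0,0,0],[0.001,0,0,0,0,0],[0,0,0,0,0,0]]]'
```

```text
time_s: 12.4
eef_pos: [578.6, -222.6, 97.9]
ee_rot: [0.529, 0.47, 0.529, -0.47]
force: [1.1, -2.3, 1.1]
grip_width: 0.097
time_s: 12.78
eef_pos: [579.0, -222.8, 97.7]
ee_rot: [0.529, 0.47, 0.528, -0.469]
force: [-3.0, -0.5, 13.8]
grip_width: 0.095
```

It bottomed out at z 97.7, against an expected 98, with a 14 N upward reaction. Releasing now.

```bash
python3 -m jog '[[[-0.001,0,0,0,0,0],[0,0,0,0,0,0],[0,0,0,0,0,0],[0,0,0,0,0,0],[0,0,0,0,0,0],[0,0,0,0,0,0]]]' 0
python3 -m jog '[[[-0.01,0,0,0,0,0],[-0.02,0,0,0,0,0],[-0.03,0,0,0,0,0],[-0.03,0,0,0,0,0],[-0.03,0,0,0,0,0],[0,0,0,0,0,0]]]'
python3 - <<'E'
from h import *
np.set_printoptions(suppress=True)
plan(563.5,277.5,215,.24)
from rig import vision
import cv2
c=vision.capture("side")["image"][:,:,::-1]
cv2.imwrite("pics/raw_side5.png",c)
cv2.imwrite("pics/c5.png",cv2.resize(c[95:195,265:365],None,fx=6,fy=6,interpolation=cv2.INTER_CUBIC))
E
```

```text
time_s: 13.52
eef_pos: [578.5, -222.5, 96.7]
ee_rot: [0.529, 0.47, 0.529, -0.47]
force: [0.1, 0.8, 0.0]
grip_width: 1.0
time_s: 14.28
eef_pos: [579.2, -223.0, 219.8]
ee_rot: [0.53, 0.47, 0.527, -0.469]
force: [-0.1, 0.7, -1.6]
grip_width: 0.999
t 14.28 pos [ 579.2 -223.   219.8] F [-0.1  0.7 -1.6] w 0.999 q [-0.56  0.54  1.22  0.    1.38 -0.67]
tool y yaw 0.118 tilt [ 0.005 -0.003 -1.   ]
shift tool mm [   3.4   43.3 -498.8]
turn opts [-0.122  0.004 -0.004] [ 3.02  -0.006 -0.005]
```

View pics/c5.png

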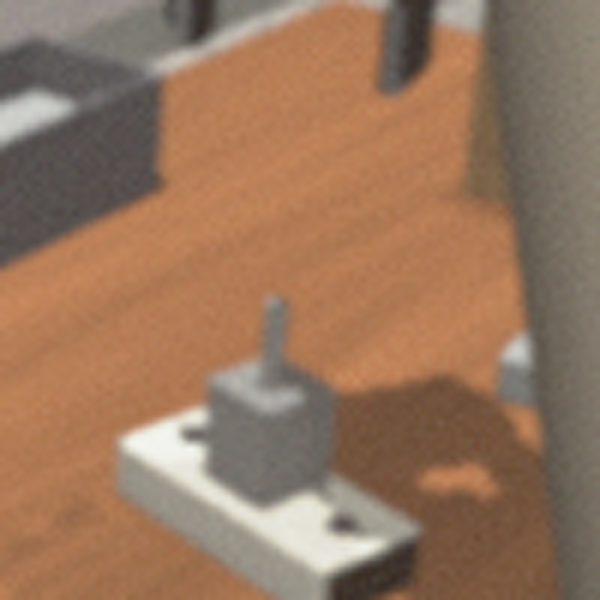

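```bash
python3 -m jog '[[[0,0.0036,-0.041,0,0,0],[0,0.0036,-0.0416,0,0,0],[0,0.0036,-0.0416,0,0,0],[0,0.0036,-0.0416,0,0,0],[0,0.0036,-0.0416,0,0,0],[0,0.0036,-0.0416,0,0,0],[0,0.0036,-0.0416,0,0,0],[0,0.0036,-0.0416,0,0,0],[0,0.0036,-0.0416,0,0,0],[0,0.0036,-0.0416,0,0,0],[0,0.0036,-0.0416,0,0,0],[0,0.0036,-0.0416,0,0,0]]]'
python3 -m jog '[[[0.02,0,0,-0.061,0,0],[0.02,0,0,-0.061,0,0],[0.02,0,0,0,0,0],[0,0,0,0,0,0],[0,0,0,0,0,0]]]'
python3 - <<'E'
from h import *
np.set_printoptions(suppress=True)
plan(563.5,277.5,40,.24)
from rig import vision
import cv2
for n,x,y in(("side",80,195),("top",130,140)):
    c=vision.capture(n)["image"][:,:,::-1]
    cv2.imwrite(f"pics/raw_{n}6.png",c)
    cv2.imwrite(f"pics/{n}6.png",cv2.resize(c[y:y+130,x:x+130],None,fx=4.5,fy=4.5,interpolation=cv2.INTER_CUBIC))
E
```

```text
time_s: 15.82
eef_pos: [562.1, 278.9, 215.6]
ee_rot: [0.528, 0.469, 0.529, -0.47]
force: [1.1, -0.2, -0.8]
grip_width: 0.999
time_s: 16.45
eef_pos: [562.8, 277.7, 157.2]
ee_rot: [0.556, 0.437, 0.556, -0.436]
force: [-0.2, -0.1, 0.3]
grip_width: 1.001
t 16.45 pos [562.8 277.7 157.2] F [-0.2 -0.1  0.3] w 1.001 q [0.27 0.61 1.27 0.   1.26 0.03]
tool y yaw 0.24 tilt [ 0.  0. -1.]
shift tool mm [117.3   0.6   0.3]
turn opts [-0. -0. -0.] [ 3.141 -0.001  0.   ]
```

View pics/side6.png

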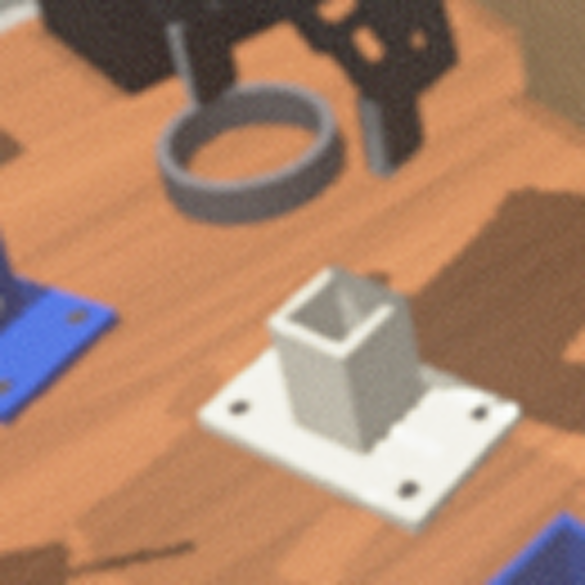

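View pics/top6.png

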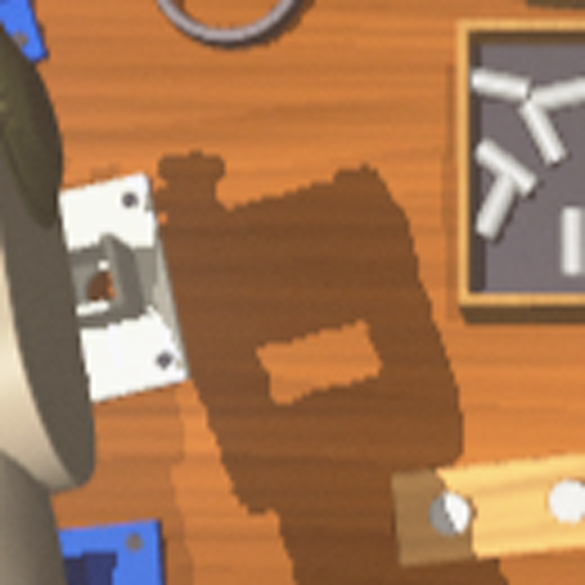

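```bash
python3 -m jog '[[[0.018,0,0,0,0,0],[0.018,0,0,0,0,0],[0.018,0,0,0,0,0],[0.018,0,0,0,0,0],[0.015,0,0,0,0,0],[0.015,0,0,0,0,0],[0.01,0,0,0,0,0],[0.007,0,0,0,0,0],[0,0,0,0,0,0]]]'
python3 - <<'E'
from h import *
from rig import vision
import cv2
c=vision.capture("side")["image"][:,:,::-1];x,y=100,190
cv2.imwrite(f"pics/side7.png",cv2.resize(c[y:y+130,x:x+130],None,fx=4.5,fy=4.5,interpolation=cv2.INTER_CUBIC))
E
```

```text
time_s: 17.68
eef_pos: [562.6, 277.6, 37.5]
ee_rot: [0.556, 0.436, 0.556, -0.437]
force: [0.9, 0.3, -0.4]
grip_width: 1.0
```

View pics/side7.png

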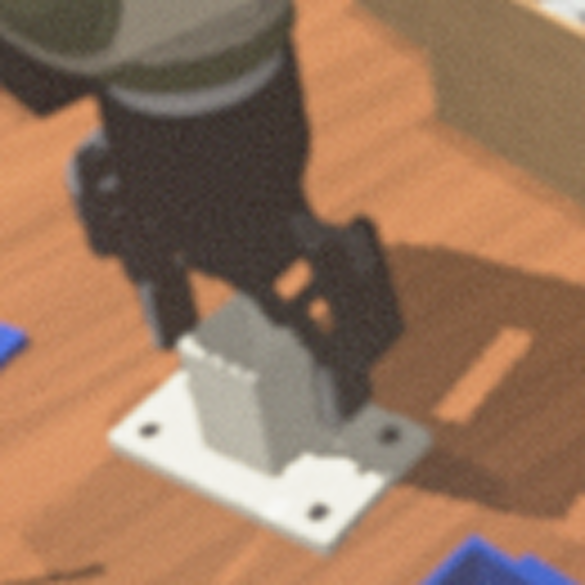

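The tube stands between the two fingers, at (160,340) and (340,410). Closing on it.

```bash
python3 -m jog '[[[0,0,0,0,0,0],[0,0,0,0,0,0],[0,0,0,0,0,0],[0,0,0,0,0,0],[0,0,0,0,0,0],[0,0,0,0,0,0],[0,0,0,0,0,0],[0,0,0,0,0,0]]]' 255 80
python3 - <<'E'
from h import *
np.set_printoptions(suppress=True)
plan(563.5,277.5,220,.24)
from rig import vision
import cv2
c=vision.capture("side")["image"][:,:,::-1];x,y=100,190
cv2.imwrite("pics/raw_side8.png",c)
cv2.imwrite(f"pics/side8.png",cv2.resize(c[y:y+130,x:x+130],None,fx=4.5,fy=4.5,interpolation=cv2.INTER_CUBIC))
c=vision.capture("top")["image"][:,:,::-1];x,y=120,160
cv2.imwrite("pics/raw_top8.png",c)
cv2.imwrite(f"pics/top8.png",cv2.resize(c[y:y+75,x:x+75],None,fx=8,fy=8,interpolation=cv2.INTER_CUBIC))
E
```

```text
time_s: 18.73
eef_pos: [563.1, 277.8, 38.4]
ee_rot: [0.557, 0.437, 0.556, -0.436]
force: [0.4, 0.2, 5.5]
grip_width: 0.457
t 18.73 pos [563.1 277.8  38.4] F [0.4 0.2 5.5] w 0.457 q [ 0.27  0.74  1.37 -0.    1.03  0.03]
tool y yaw 0.24 tilt [ 0.001  0.    -1.   ]
shift tool mm [-181.6    0.6    0.3]
turn opts [-0.    -0.    -0.001] [ 3.142 -0.002  0.   ]
```

View pics/side8.png

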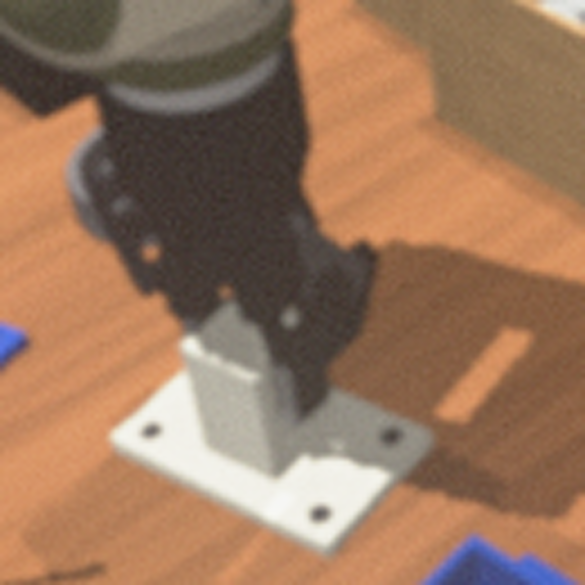

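View pics/top8.png

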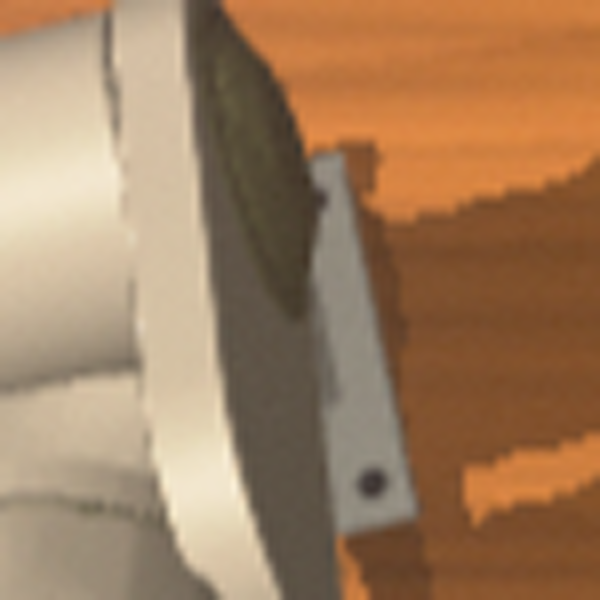

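```bash
python3 -m jog '[[[-0.005,0,0,0,0,0],[-0.01,0,0,0,0,0],[-0.015,0,0,0,0,0],[-0.02,0,0,0,0,0],[-0.02,0,0,0,0,0],[-0.02,0,0,0,0,0],[-0.02,0,0,0,0,0],[-0.02,0,0,0,0,0],[-0.02,0,0,0,0,0],[-0.015,0,0,0,0,0],[-0.01,0,0,0,0,0],[-0.005,0,0,0,0,0]]]'
python3 - <<'E'
from h import *
np.set_printoptions(suppress=True)
plan(578,-222.5,218.5,-.2)
from rig import vision
import cv2
c=vision.capture("side")["image"][:,:,::-1];x,y=60,120
cv2.imwrite("pics/raw_side9.png",c)
cv2.imwrite(f"pics/side9.png",cv2.resize(c[y:y+130,x:x+130],None,fx=4.5,fy=4.5,interpolation=cv2.INTER_CUBIC))
E
```

```text
time_s: 20.32
eef_pos: [562.6, 277.6, 218.2]
ee_rot: [0.556, 0.437, 0.556, -0.437]
force: [-0.1, 0.7, -3.6]
grip_width: 0.46
t 20.32 pos [562.6 277.6 218.2] F [-0.1  0.7 -3.6] w 0.46 q [ 0.27  0.56  1.19 -0.    1.39  0.03]
tool y yaw 0.24 tilt [ 0. -0. -1.]
shift tool mm [  -0.3 -104.   489.4]
turn opts [ 0.44  0.   -0.  ] [-2.702  0.     0.   ]
```

View pics/side9.png

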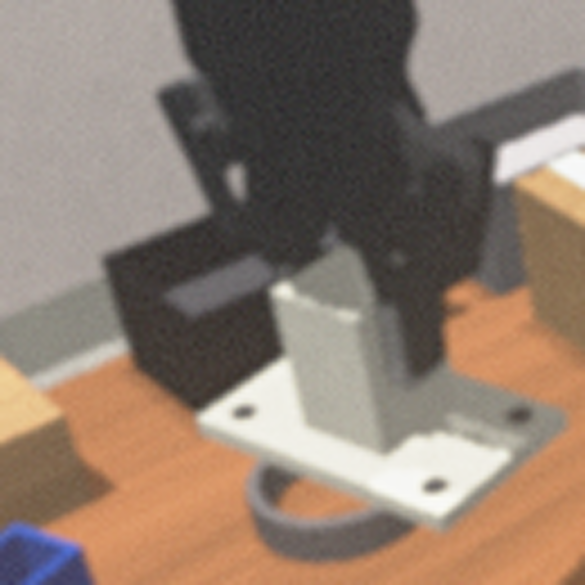

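The flange is lifted and level, with its underside around 180 mm. Carrying it over the cartons.

```bash
python3 -m jog '[[[0,-0.003,0.014,0,0,0],[0,-0.0058,0.027,0,0,0],[0,-0.0058,0.027,0,0,0],[0,-0.0058,0.027,0,0,0],[0,-0.0058,0.027,0,0,0],[0,-0.0058,0.027,0,0,0],[0,-0.0058,0.027,0,0,0],[0,-0.0058,0.027,0,0,0],[0,-0.0058,0.027,0,0,0],[0,-0.0058,0.027,0,0,0]]]'
python3 -m jog '[[[0,-0.0058,0.027,0,0,0],[0,-0.0058,0.027,0,0,0],[0,-0.0058,0.027,0,0,0],[0,-0.0058,0.027,0,0,0],[0,-0.0058,0.027,0,0,0],[0,-0.0058,0.027,0,0,0],[0,-0.0058,0.027,0,0,0],[0,-0.0058,0.027,0,0,0],[0,-0.0024,0.0164,0,0,0],[0,0,0,0,0,0]]]'
python3 -m jog '[[[0,0,0,0.11,0,0],[0,0,0,0.11,0,0],[0,0,0,0.11,0,0],[0,0,0,0.11,0,0],[0,0,0,0,0,0],[0,0,0,0,0,0]]]'
python3 - <<'E'
from h import *
np.set_printoptions(suppress=True)
plan(578,-222.5,181,-.2)
E
```

```text
time_s: 21.62
eef_pos: [569.6, 13.2, 217.2]
ee_rot: [0.556, 0.436, 0.556, -0.437]
force: [0.0, -0.6, -4.8]
grip_width: 0.459
time_s: 22.88
eef_pos: [577.6, -223.3, 217.3]
ee_rot: [0.556, 0.437, 0.556, -0.437]
force: [-0.2, 0.6, -4.7]
grip_width: 0.455
time_s: 23.62
eef_pos: [578.0, -221.9, 217.8]
ee_rot: [0.448, 0.547, 0.448, -0.547]
force: [-0.9, 0.2, -3.8]
grip_width: 0.457
t 23.62 pos [ 578.  -221.9  217.8] F [-0.9  0.2 -3.8] w 0.457 q [-0.56  0.54  1.22  0.    1.38 -0.36]
tool y yaw -0.197 tilt [-0.  0. -1.]
shift tool mm [36.8  0.1  0.6]
turn opts [ 0.003 -0.     0.   ] [-3.139 -0.    -0.   ]
```

Run:
```python
from h import *
from rig import vision
import cv2
for n,x,y,w,h,f in(("side",255,60,110,130,6),("top",300,140,110,110,5)):
    c=vision.capture(n)["image"][:,:,::-1]
    cv2.imwrite(f"pics/raw_{n}10.png",c)
    cv2.imwrite(f"pics/{n}10.png",cv2.resize(c[y:y+h-30 if n=='side' else y+h,x:x+w],None,fx=f,fy=f,interpolation=cv2.INTER_CUBIC))
```

```text
(no output)
```

View pics/side10.png

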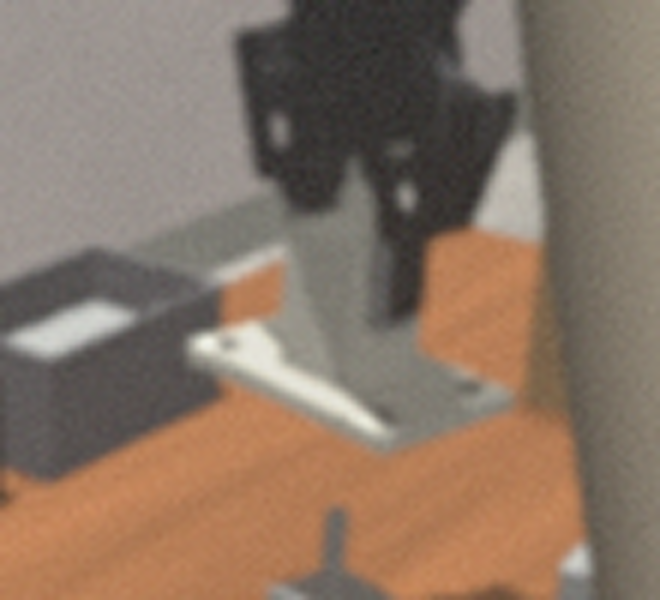

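View pics/top10.png

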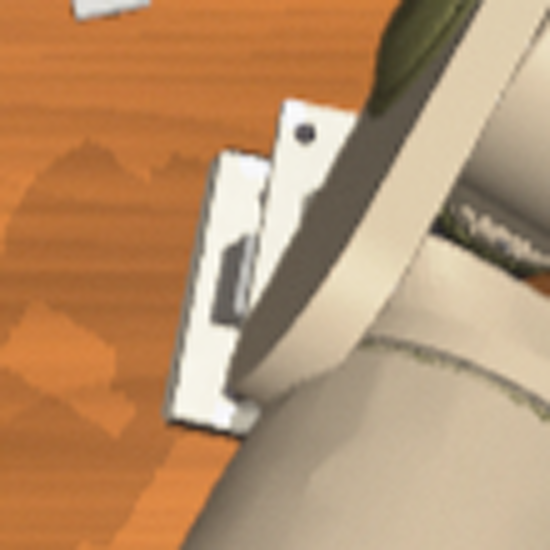

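Run:
```python
from h import *
np.set_printoptions(precision=2,suppress=True)
S=lambda u,v:('side',(px(u,255,6),px(v,60,6)))
T_=lambda u,v:('top',(px(u,300,5),px(v,140,5)))
zz=187.5
sd=[(*S(190,343),(60,35,zz)),(*S(390,437),(-60,35,zz)),(*S(513,393),(-60,-35,zz))]
p,e=fit(sd,[578,-222,-.2]);print('flange side',p,e.ravel())
print('pin top side',plane('side',S(338,510)[1],120), 'prior bore side 576.1,-219.2')
print('top corner meas',plane('top',T_(285,98)[1],zz))
c,s=np.cos(-.2),np.sin(-.2)
for b in ([578,-222.5],[577.9,-224.8]): print('pred corner',b[0]+c*60-s*35,b[1]+s*60+c*35)
# pin top in c5 picture
print('pin c5',plane('side',(px(275,265,6),px(301,95,6)),120))
for q in ([576.1,-219.2,120],[578,-222,120]):
  u=proj('side',np.array([q]))[0]; print((u-[255,60]+.5)*6)
```

```text
flange side [ 574.98 -217.66   -0.19] [-0.25 -0.03 -0.23  0.09  0.52 -0.16]
pin top side [ 577.48 -221.54  120.  ] prior bore side 576.1,-219.2
top corner meas [ 644.56 -200.03  187.5 ]
pred corner 643.7574212483016 -200.1178296232602
pred corner 643.6574212483016 -202.41782962326022
pin c5 [ 577.88 -219.93  120.  ]
[337.88 513.3 ]
[338.15 509.78]
```

```bash
python3 -m jog '[[[0,0.0007,0.0017,0.003,0,0],[0.01,0,0,0,0,0],[0.01,0,0,0,0,0],[0.01,0,0,0,0,0],[0.005,0,0,0,0,0],[0.003,0,0,0,0,0],[0,0,0,0,0,0],[0,0,0,0,0,0]]]'
python3 - <<'E'
from h import *
np.set_printoptions(suppress=True)
plan(578.4,-223.7,169.5,-.2)
from rig import vision
import cv2
for n,x,y,w,h,f in(("side",265,90,100,100,6),("top",300,140,110,110,5)):
    c=vision.capture(n)["image"][:,:,::-1]
    cv2.imwrite(f"pics/raw_{n}11.png",c)
    cv2.imwrite(f"pics/{n}11.png",cv2.resize(c[y:y+h,x:x+w],None,fx=f,fy=f,interpolation=cv2.INTER_CUBIC))
E
```

```text
time_s: 24.72
eef_pos: [578.5, -224.3, 180.1]
ee_rot: [0.447, 0.548, 0.447, -0.548]
force: [0.0, 0.5, -4.7]
grip_width: 0.461
t 24.73 pos [ 578.5 -224.3  180.1] F [ 0.   0.5 -4.7] w 0.461 q [-0.56  0.57  1.27  0.    1.3  -0.36]
tool y yaw -0.203 tilt [ 0.001 -0.    -1.   ]
shift tool mm [10.6 -0.2 -0.6]
turn opts [-0.003  0.    -0.001] [ 3.139 -0.001 -0.   ]
```

View pics/side11.png

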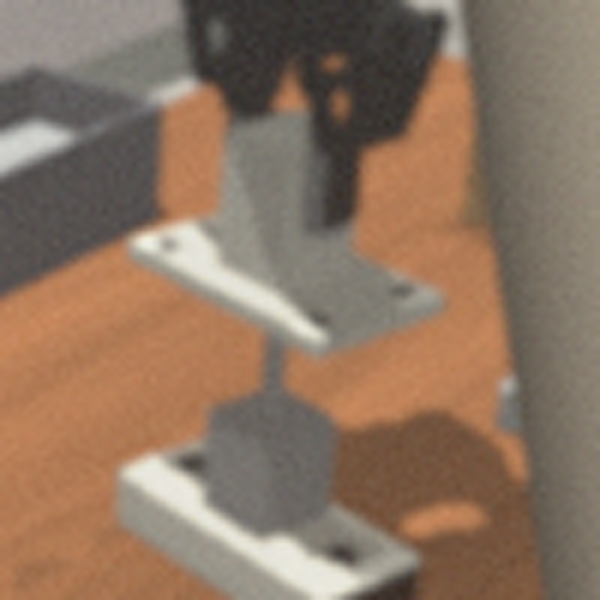

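View pics/top11.png

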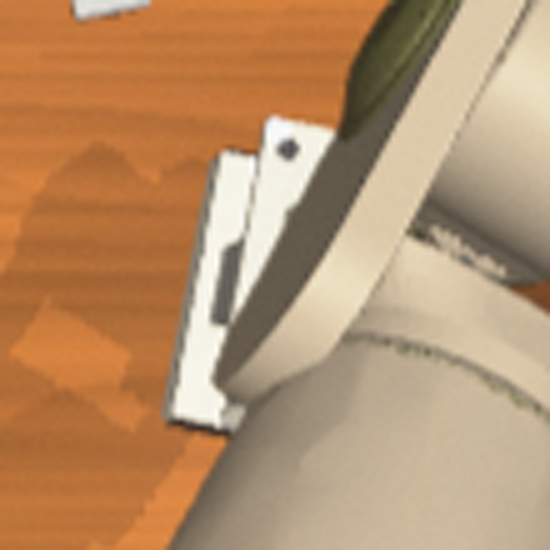

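Run:
```python
from h import *
np.set_printoptions(precision=2,suppress=True)
S=lambda u,v:('side',(px(u,265,6),px(v,90,6)))
T_=lambda u,v:('top',(px(u,300,5),px(v,140,5)))
zz=149.8
p,e=fit([(*S(128,243),(60,35,zz)),(*S(322,340),(-60,35,zz)),(*S(443,297),(-60,-35,zz))],[578,-222,-.2]);print('flange side',p,e.ravel())
c,s=np.cos(-.2),np.sin(-.2)
off=np.array([c*60-s*35,s*60+c*35]); offf=np.array([c*70-s*30,s*70+c*30])
print('flange centre by top corner',plane('top',T_(265,115)[1],zz)[:2]-off)
print('foot centre by top corner',plane('top',T_(219,150)[1],30)[:2]-offf)
print('foot centre by side corner',plane('side',S(118,468)[1],30)[:2]-offf)
for q in ([576.1,-219.2,80],[577,-220.5,80],[577,-220.5,120],[577,-220.5,141.8]):
  u=proj('side',np.array([q]))[0]; print(q,(u-[265,90]+.5)*6)
```

```text
flange side [ 576.57 -220.03   -0.2 ] [-0.21 -0.12 -0.24  0.35  0.48 -0.33]
flange centre by top corner [ 579.46 -223.46]
foot centre by top corner [ 578.45 -224.17]
foot centre by side corner [ 576.65 -223.13]
[576.1, -219.2, 80] [271.87 415.84]
[577, -220.5, 80] [271.97 414.12]
[577, -220.5, 120] [277.97 331.65]
[577, -220.5, 141.8] [281.35 285.16]
```

```bash
python3 -m jog '[[[0.004,-0.0003,0,0,0,0],[0.004,0,0,0,0,0],[0.0025,0,0,0,0,0],[0,0,0,0,0,0],[0,0,0,0,0,0],[0,0,0,0,0,0],[0,0,0,0,0,0]]]'
python3 - <<'E'
from h import *
np.set_printoptions(suppress=True)
plan(578.2,-223.9,169.5,-.2)
from rig import vision
import cv2
for n,x,y,w,h,f in(("side",265,90,100,100,6),("top",300,140,110,110,5)):
    c=vision.capture(n)["image"][:,:,::-1]
    cv2.imwrite(f"pics/{n}12.png",cv2.resize(c[y:y+h,x:x+w],None,fx=f,fy=f,interpolation=cv2.INTER_CUBIC))
    cv2.imwrite(f"pics/full_{n}12.png",cv2.resize(c,None,fx=1.5,fy=1.5))
E
```

```text
time_s: 25.7
eef_pos: [578.1, -224.2, 169.4]
ee_rot: [0.447, 0.548, 0.447, -0.548]
force: [0.2, 0.1, -3.4]
grip_width: 0.457
t 25.7 pos [ 578.1 -224.2  169.4] F [ 0.2  0.1 -3.4] w 0.457 q [-0.56  0.58  1.29 -0.    1.28 -0.36]
tool y yaw -0.203 tilt [ 0. -0. -1.]
shift tool mm [-0.1  0.1 -0.4]
turn opts [-0.003  0.    -0.   ] [ 3.139 -0.    -0.   ]
```

View pics/side12.png

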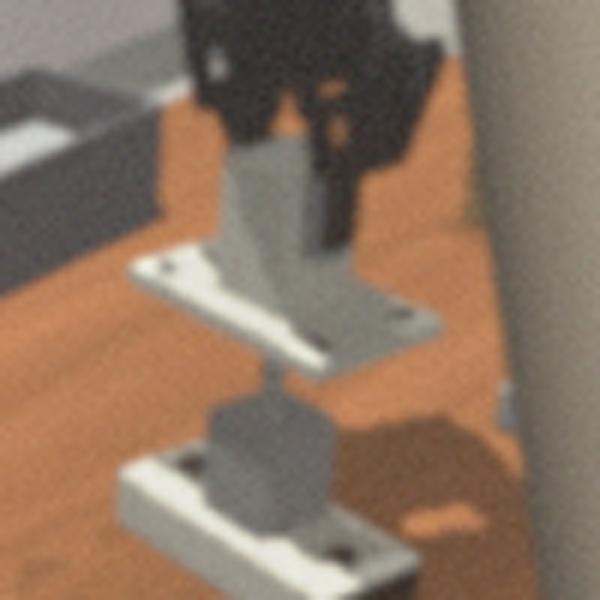

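View pics/full_top12.png

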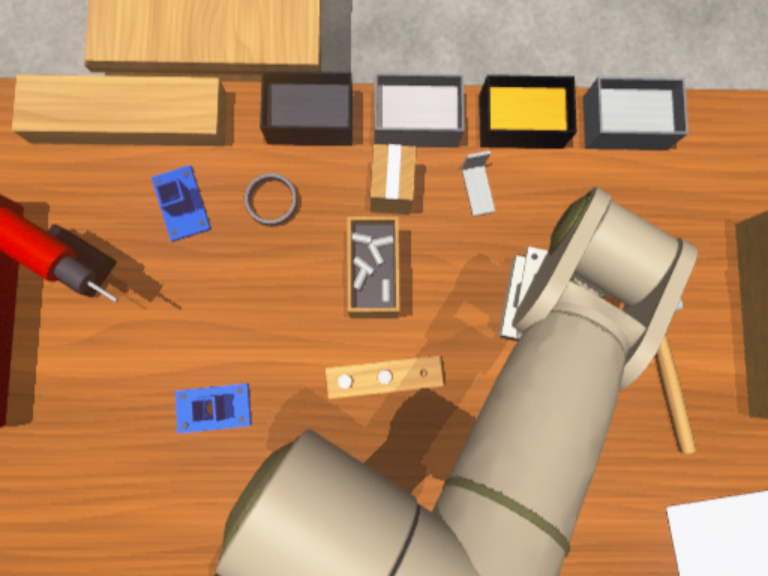

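Run:
```python
from h import *
S=lambda u,v:('side',(px(u,265,6),px(v,90,6)))
for zz in (137,139.1,141):
    p,e=fit([(*S(128,266),(60,35,zz)),(*S(323,363),(-60,35,zz)),(*S(442,322),(-60,-35,zz))],[578,-222,-.2]);print(zz,p.round(2),e.ravel().round(2))
from rig import ctrl,workorder
s=ctrl.sense(); print(s['time_s'],s['dq'].round(4),s['grip_width'],s['force'])
workorder.finish_job()
```

```text
137 [ 5.7843e+02 -2.2384e+02 -1.9000e-01] [-0.06 -0.01 -0.29  0.52  0.36 -0.63]
139.1 [ 5.7600e+02 -2.2032e+02 -1.9000e-01] [-0.14 -0.08 -0.31  0.56  0.49 -0.61]
141 [ 5.7379e+02 -2.1714e+02 -1.9000e-01] [-0.22 -0.14 -0.33  0.6   0.61 -0.59]
25.8 [-0.0008 -0.0013  0.0016 -0.0005  0.0009  0.0003] 0.45804839892465365 [ 0.01164874 -0.83572173 -4.99094014]
the job is handed in; nothing more can be done
```

The pin is home in the foot's socket and let go. The flange is held still about 11 mm above it, and the job was handed in at 25.8 s. No verdict is reported, so these are my own last checks.

- **Pin:** it bottomed out at TCP z 97.7 mm, against an expected 98, with a 14 N push back. After release, the side picture showed about 41 mm standing out of the socket, where 40 mm is home.
- **Flange:** its underside is at about 131 mm, from the grip height, with the pin top at 120 mm. By the side camera its centre is about 1 mm from the pin. By the top camera, last measured about 10 mm higher, it was about 1.5 mm from the foot's centre. It is level, with its yaw −0.20 rad like the foot's. The joints were still, and the tool felt only the flange's weight (about 4–5 N).
- **Other things:** the cartons, bolts, tape and bracket look unmoved in the last top picture.
- **Disagreement:** the two cameras differed by 2–5 mm in absolute position. I therefore lined up by positions measured relative to each other within one camera. The side camera is weak along its line of sight, where a 2 mm error in assumed height shifts the centre by about 4 mm. The centring is therefore less certain in that direction.

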